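# Lock the jar turntable with its ball-lock pin

### The job

Lock the jar turntable. Take the ball-lock pin from its stand with the thumb button squeezed in, put it through the yellow-ringed hole in the platter and, resting it lightly on the hidden lock ring below, swing the platter with it towards the red pointer until you feel it drop into the ring's own hole, which is somewhere close to the pointer. Push it gently fully home with the button still held in, then let go so that the button springs out and the pin is locked; do not force the pin, and leave the jars, sugar bowl and coffee pot standing as they are.

Things in the scene. Friction and masses are not known exactly. Their poses are not given: they have to be found in the camera images.
- pin: Ball-lock pin, 0.12 to 0.2 kg, upright in its stand. Origin on its axis at the underside of its steel flange (34 dia, z 0 to 6 mm); z up. Above it a black grip block 30 (x) by 26 (y) mm, z 6 to 46 mm; below it a steel shank 12 dia, 38 mm long, its nose tapered over the last 4 mm to 7 mm wide.
- pin_grip (a point): Middle of the grip block at the height of the orange thumb button, 28 mm above the pin's origin. The button (10 mm wide in x, 18 mm tall) stands 4 mm proud of the pin's +y face. Squeezing the block along the pin's y axis here presses it flush (3 N to start, 7 N flush); a firm grip of about 60 N keeps it in and stops slipping.
- pin_button (a joint): Thumb button travel: 0 = sprung fully out, 0.004 = flush. Two locking balls low on the shank (28.5 mm below the flange, on the pin's +x and -x sides) stand 3 mm out of the shank and draw in only while the button is held in; with the balls out the shank goes through neither hole.
- pin_tip (a point): Centre of the pin's lower end, 38 mm below the pin's origin.
- stand: Fixed dark wooden block 70 x 70 x 50 mm with a loose 22 mm through hole on its axis; the pin's flange rests on its top. Origin at the centre of its underside.
- turntable: Fixed steel turntable. Origin on the turning axis at table level, z up; -x points to the red pointer. Platter 380 mm across, 10 mm thick, top at z = 55 mm. Under its rim, out of sight, lies the fixed lock ring all the way round: top at z = 41 mm, 10 mm thick, open below, with one 14 mm hole 165 mm from the axis, anywhere within 0.12 rad either side of the pointer.
- pointer (a point): Red stripe on the low tab that sticks out from under the platter, 220 mm from the axis, 9 mm above the table.
- platter (a joint): Angle of the platter, turning freely (about 1 N at the rim) with stops at -0.8 and +0.8 rad; 0 = platter hole exactly in the pointer's direction, positive = counter-clockwise from above.
- platter_hole (a point): Centre of the platter's 14 mm hole at its top face, 165 mm from the axis, ringed in yellow. A pin through it resting on the lock ring has its flange 24 mm above the platter; fully home the flange (rubber washer below, gives about 1 mm) lies on the platter and the balls are clear under the lock ring. Keep the force between pin and turntable under 30 N.
- jar_cork: Glass jar with cork lid, 64 dia, 110 mm tall, loose on the platter's side away from the pointer; origin at the centre of its base.
- jar_steel: The same with a steel lid.
- jar_black: The same with a black lid.
- sugar_bowl: White ceramic bowl, 90 dia, 60 mm tall, on the cart; origin at the centre of its base.
- moka_pot: Round black coffee pot, 90 dia, 162 mm tall; origin at the centre of its base.
Mind the look-alikes: they are no part of the job. Of the things that look like the pin, the middle-sized one is meant.

How it is judged:
On the way, in this order (a step that is already met when the one before it is completed fails the run):
1. the pin is lifted clear of its stand with the button squeezed in (height (world z) of pin_tip above 0.065 m and value of joint pin_button above 0.003 m), for 0.2 s.
2. the pin, button still in, stands through the platter hole on the lock ring (z of pin_tip in the frame of platter_hole below -0.011 m and horizontal distance between pin_tip and platter_hole below 0.004 m and value of joint pin_button above 0.003 m), for 0.2 s.
3. the pin is fully home in both holes with the button still in (z of pin in the frame of platter_hole below 0.003 m and horizontal distance between pin and platter_hole below 0.004 m and value of joint pin_button above 0.003 m), for 0.1 s.
At the end, for the whole second after the job is handed in: The pin's flange lies on the platter (within 3 mm) around the platter hole (within 4 mm), upright within 0.12 rad, its button sprung out (within 0.8 mm), the platter within 0.16 rad of the pointer, all at rest and released (z of pin in the frame of platter_hole between -0.003 and 0.003 m and horizontal distance between pin and platter_hole below 0.004 m and angle between pin's own z axis and vertical below 0.12 rad and value of joint pin_button below 0.0008 m and value of joint platter between -0.16 and 0.16 rad and linear speed of pin below 0.01 m/s); the robot touches nothing.
It fails at once if the pin is pressed against the turntable with more than 30 N (contact force between pin and turntable above 30 N).
It fails at once if a jar tips (angle between any of jar_cork, jar_steel, jar_black's own z axis and vertical above 0.3 rad).
It fails at once if a jar is knocked by the robot (contact force between the arm and jar_cork above 3 N or contact force between the arm and jar_steel above 3 N or contact force between the arm and jar_black above 3 N).
It fails at once if the sugar bowl or coffee pot is shifted by more than 20 mm (distance of any of sugar_bowl, moka_pot from where it was at the start of the episode above 0.02 m).
It also fails if it takes over 67 s, if anything falls off the work surface, if the arm or the gripper's body presses on something with over 40 N, if the wrist force passes 120 N, or if a joint passes its speed limit or range.

### The arm

A 7-joint arm with a two-finger parallel gripper is mounted at the origin on the work surface. World frame = base frame: x ahead of the robot, y to its left, z up, the work surface at z = 0. Lengths are in m, angles in rad, forces in N, time in s.
With the tool pointing down it reaches from about 0.425 to 0.925 m from the base axis. Payload 6.8 kg.
Tool frame: the origin (TCP) lies between the finger pads; the fingertips stand 22 mm ahead of it and the grasp point (between the pads) lies 3 mm ahead of it (bot.tip_reach is the distance from the TCP to the fingertips, in m); z points along the fingers, x is the direction in which the jaws open and shut, and the axes are right-handed (so a half turn about z gives the same grasp; the last joint's range is limited). The gripper opens to 85 mm and grips with 20 to 120 N. Pads are 22 mm wide; open, the fingers measure 114 mm over their backs; the gripper's body (76 mm by 85 mm) begins 54 mm behind the grasp point. The pads swing forward as they close: fully open they stand 13 mm farther back than shut.
Start: joints at [-1.411, 0.477, 0.022, 1.555, -0.011, 1.109, -0.083], TCP at [0.179, 0.651, 0.253] pointing down, gripper open.
Joint ranges: [-2.96, 2.96], [-0.34, 2.1], [-1.41, 1.46], [0.24, 2.44], [-1.37, 4.51], [0.17, 1.92], [-2.96, 2.96]. Speed limits (rad/s): [2.39, 2.39, 3.14, 3.14, 3.14, 3.14, 3.14].

### API

Orientations are given as a unit quaternion [w, x, y, z].
In Python, from station import bot gives the robot as it stands.
- The arm moves only by the tool step_arm, never from a script. Its argument "targets" is a list of rows, each a list of 5 numbers: the shift along the tool's x, y, z in mm, then the turn about the tool's z in degrees, then the closure, from 0 (fully open) to 1 (shut). In form: [[dx, dy, dz, spin, jaw], ...]. A call has 1 to 20 rows; each row is the pose to reach, as a shift and turn from the pose commanded when the call began, along the tool's axes at that moment; what a row does not reach only later rows make up. A row lasts 1/12 s, in which the tool goes at most 41.7 mm and 7.16 degrees, less where a joint would pass 70% of its speed; a pose out of reach is approached as far as the arm can. A call with a gripper value outside its range is refused whole. The fingers move at their own pace and stop on an object; "newtons" is the grip in N (left out, the last holds). Time passes only in rows, so rows that repeat a pose let the fingers close. It gives the time, the measured TCP pose, the force and the opening at its end, in the units of the state.
- bot.get_obs(): the state, without advancing time (a new reading comes with each control period).
- bot.read_camera(name): name is "side" or "top"; returns a dict with "frame" (480x640x3 uint8, red, green, blue), "z_map" (480x640 float32, m along the optical axis (not along the pixel's ray), 0 where there is no reading), "fov_y" (degrees; the focal length in pixels is half the picture's height over the tangent of half this angle, whatever the lens; pixels are square), "cx", "cy" (the principal point, pixels), "distortion" ([k1, k2, p1, p2, k3] as OpenCV has them; the pictures are not rectified), "R" (3x3) and "t" (3): a world point X has camera coordinates R X + t. Camera axes: x right, y down, z forward; pixel columns grow to the right and rows downward; lengths in m; the calibration is good to about 2 mm. A picture is of the moment at which its call begins.
- bot.hand_in(): hands the job in, once; it reports no verdict.
The state is a dict: "t": time; "q": joint angles; "joint_vel": joint speeds; "joint_torque": joint torques, N m; "eef_pos": TCP position; "tool_rot": TCP orientation; "contact_force": force on the tool from outside, world axes, zero at the start; "torque": the same for the moment, N m; "gripper_width": opening from 0.0 (shut) to 1.0 (fully open).
Only numpy, scipy, OpenCV 4.12 (cv2) and the standard library are available. Lean on these libraries where they do the work, as an engineer would, in place of code of your own. Each camera call takes 0.05 s, during which the arm holds its last target.

## Working session

There is one attempt and no reset: what is moved stays moved. The work goes in short steps, Python scripts to look and compute and a tool call to move; the robot and the scene stay as the last step left them, time stands still between calls to the robot, and variables do not carry over. Pictures are saved under pics/ and viewed, and the job is handed in when it is done.

Besides the shell and the picture viewer there is one more tool, called after "Call:" as name(argument=value, ...), one argument or row to a line, values as JSON. step_arm: Moves the arm, as the interface text tells. Its arguments: {"type":"object","properties":{"targets":{"type":"array"},"newtons":{"type":"number"}},"required":["targets"]}

```bash
ls; mkdir -p pics
python3 - <<'E'
from station import bot
import cv2,numpy as np
o=bot.get_obs()
for k,v in o.items(): print(k,np.round(v,4))
print(bot.tip_reach)
for n in("top","side"):
    c=bot.read_camera(n); cv2.imwrite(f"pics/{n}0.png",c["frame"][:,:,::-1])
    print(n,c["fov_y"],c["cx"],c["cy"],c["distortion"],np.round(c["R"],3).tolist(),c["t"])
    np.savez(f"{n}0.npz",**c)
E
```

```text
pics
t 0.0
q [-1.4111  0.4778  0.0223  1.5564 -0.0115  1.1093 -0.0831]
joint_vel [ 0.0008 -0.0017  0.002  -0.0013 -0.0015 -0.0003 -0.0003]
joint_torque [ 6.00000e-04 -5.96448e+01  1.60810e+00 -2.81209e+01  1.25000e-02
  9.10000e-03 -0.00000e+00]
eef_pos [0.1785 0.6504 0.2523]
tool_rot [ 6.000e-04  7.952e-01  6.064e-01 -7.000e-04]
contact_force [ 0.3804 -0.0423  0.8334]
torque [-0.0034  0.0563 -0.0348]
gripper_width 0.9996
0.022
top 52.829675693717306 314.0291480952897 239.47433903044504 [-0.12606547  0.          0.          0.          0.        ] [[-0.008, -1.0, 0.006], [-0.995, 0.007, -0.096], [0.096, -0.007, -0.995]] [-0.03979722  0.55973338  1.10215115]
side 57.906643715256706 313.18048235507115 238.1413884122886 [0.02480636 0.         0.         0.         0.        ] [[-0.834, -0.552, 0.005], [-0.391, 0.585, -0.71], [0.389, -0.594, -0.704]] [0.4472817  0.3178539  0.62151925]
```

View pics/top0.png

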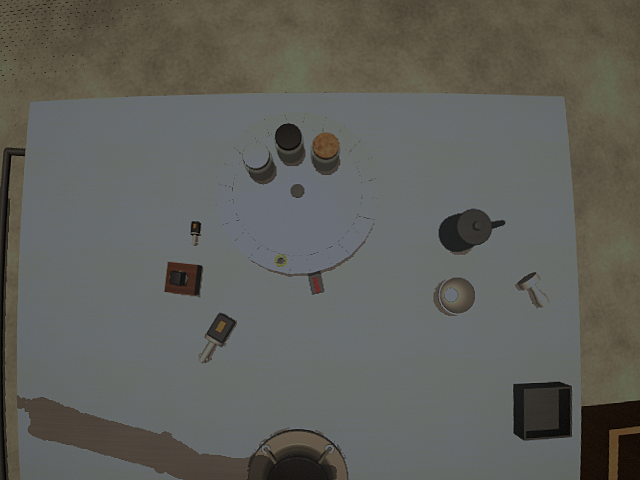

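View pics/side0.png

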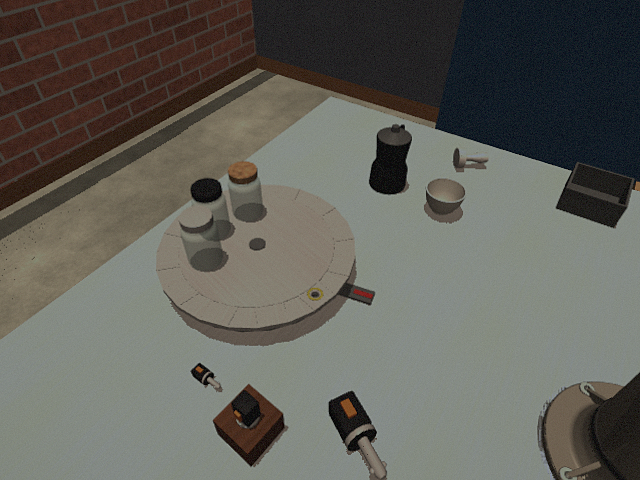

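The top view shows three pin-like things: a tiny one lying at (195,232), one upright in a brown block at (182,277), and a large one lying at (218,335). The upright one in the stand is middle-sized and should be the pin. The yellow ring is at (281,261), the red pointer at (317,284) and the turntable hub at (298,190). I'll enlarge and measure these.

```bash
cat > h.py <<'E'
import numpy as np,cv2
def K(c):
    f=240/np.tan(np.radians(c["fov_y"])/2); return np.array([[f,0,c["cx"]],[0,f,c["cy"]],[0,0,1.]])
def ray(c,uv):
    p=cv2.undistortPoints(np.array([[uv]],float),K(c),np.array(c["distortion"]))[0,0]
    R=np.array(c["R"]);t=np.array(c["t"]).ravel()
    return -R.T@t, R.T@np.array([p[0],p[1],1])
def onz(c,uv,z):
    o,d=ray(c,uv); return o+d*(z-o[2])/d[2]
def proj(c,X):
    R=np.array(c["R"]);rv=cv2.Rodrigues(R)[0]
    return cv2.projectPoints(np.array(X,float).reshape(-1,1,3),rv,np.array(c["t"],float).reshape(3,1),K(c),np.array(c["distortion"]))[0][:,0]
def dep(c,uv):
    u,v=map(int,np.round(uv)); o,d=ray(c,uv); return o+d*c["z_map"][v,u]
def tri(c1,u1,c2,u2):
    o1,d1=ray(c1,u1);o2,d2=ray(c2,u2);d1/=np.linalg.norm(d1);d2/=np.linalg.norm(d2)
    s=np.linalg.lstsq(np.c_[d1,-d2],o2-o1,rcond=None)[0]
    a,b=o1+s[0]*d1,o2+s[1]*d2; return (a+b)/2,np.linalg.norm(a-b)
def load(n): return dict(np.load(n))
def crop(c,x0,y0,w,h,s,fn):
    im=c["frame"][y0:y0+h,x0:x0+w,::-1]
    im=cv2.resize(im,None,fx=s,fy=s,interpolation=cv2.INTER_CUBIC); im=np.clip(im.astype(float)*1.5,0,255).astype(np.uint8); cv2.imwrite(fn,im)
E
python3 - <<'E'
from h import *
T=load("top0.npz");S=load("side0.npz")
a=(155,210,95,165)
def up(c,x0,y0,w,h,s): 
    return np.clip(cv2.resize(c["frame"][y0:y0+h,x0:x0+w,::-1],(w*s,h*s),interpolation=cv2.INTER_CUBIC)*1.5,0,255).astype(np.uint8)
cv2.imwrite("pics/tc.png",np.hstack([up(T,155,250,60,60,6),up(T,260,240,70,60,6)]))
cv2.imwrite("pics/sc.png",np.hstack([up(S,205,375,90,90,5),up(S,295,270,90,90,4+1)][:1]+[up(S,295,260,70,90,5)]))
for n,c,uvs in(("T",T,[(182,277),(195,232),(218,335),(281,261),(317,284),(298,190),(288,137),(326,146),(257,160)]),("S",S,[(246,400),(315,295),(362,295)])):
    print("cam",-c["R"].T@c["t"])
    for u in uvs: print(n,u,np.round(dep(c,u),3))
E
```

```text
cam [ 0.45111224 -0.03644666  1.15099602]
T (182, 277) [0.472 0.25  0.087]
T (195, 232) [0.58  0.238 0.022]
T (218, 335) [0.341 0.177 0.043]
T (281, 261) [0.509 0.032 0.041]
T (317, 284) [ 0.456 -0.05   0.008]
T (298, 190) [ 0.67  -0.008  0.061]
T (288, 137) [0.762 0.01  0.169]
T (326, 146) [ 0.742 -0.07   0.169]
T (257, 160) [0.713 0.075 0.167]
cam [0.25561122 0.43019945 0.66103671]
S (246, 400) [0.472 0.26  0.097]
S (315, 295) [0.516 0.025 0.04 ]
S (362, 295) [ 0.455 -0.045  0.009]
```

View pics/tc.png

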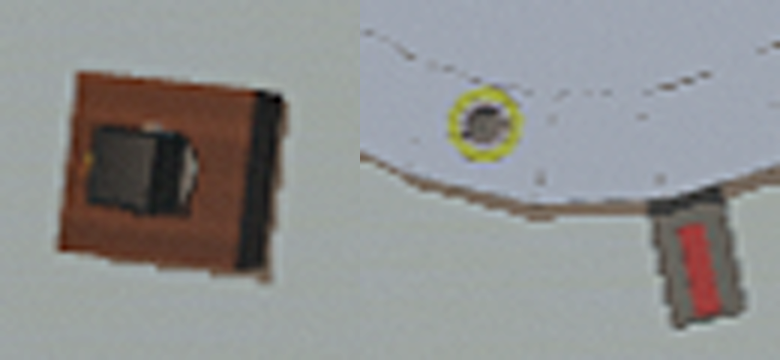

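View pics/sc.png

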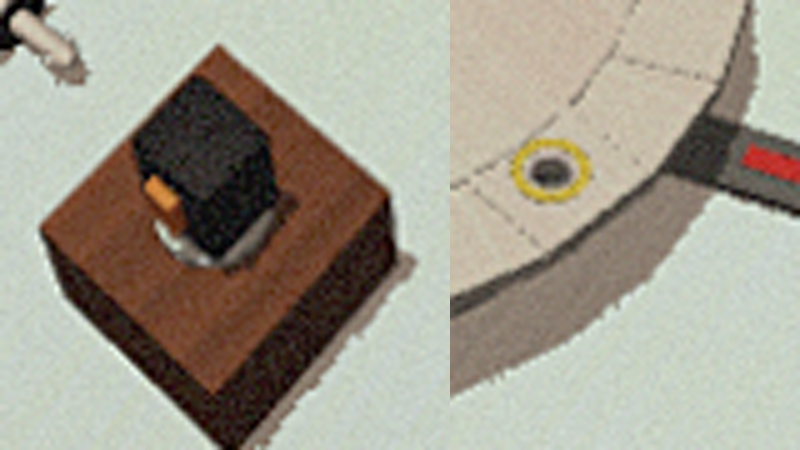

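The crops show the upright pin in the stand, with its orange button on the camera-left face, towards +y. The ring hole and pointer are clear too. Next I measure precise positions and yaw.

Run:
```python
from h import *
T=load("top0.npz");S=load("side0.npz")
def cloud(c,x0,y0,x1,y1):
    P=[]
    for v in range(y0,y1):
        for u in range(x0,x1): P.append((u,v,*dep(c,(u,v))))
    return np.array(P)
for n,c,b in(("T",T,(155,250,215,310)),("S",S,(205,375,295,465))):
    P=cloud(c,*b)
    for lab,lo,hi in(("grip",.088,.105),("stand",.044,.054)):
        Q=P[(P[:,4]>lo)&(P[:,4]<hi)]
        # cast onto plane
        z={"grip":.096,"stand":.05}[lab]
        X=np.array([onz(c,q[:2],z)[:2] for q in Q])
        r=cv2.minAreaRect((X*1000).astype(np.float32)); print(n,lab,len(Q),"medz",np.median(Q[:,4]).round(4),"rect mm",np.round(r[0],1),np.round(r[1],1),round(r[2],1))
# ring & pointer by colour
def col(c,f,b):
    h=cv2.cvtColor(c["frame"],cv2.COLOR_RGB2HSV); m=cv2.inRange(h,*f)
    M=np.zeros_like(m);M[b[1]:b[3],b[0]:b[2]]=1; v,u=np.nonzero(m*M); return u,v
Y=((22,110,60),(38,255,255))
R1=((0,140,60),(8,255,255))
O=((6,150,60),(20,255,255))
res={}
for n,c,b,pb,ob in(("T",T,(265,245,300,275),(305,270,330,300),(160,265,185,290)),("S",S,(295,280,335,310),(345,280,380,305),(225,395,260,425))):
    u,v=col(c,Y,b); e=cv2.fitEllipse(cv2.convexHull(np.c_[u,v].astype(np.float32)))
    print(n,"ring",len(u),e,onz(c,e[0],.055)); res[n]=e[0]
    u,v=col(c,R1,pb); print(n,"ptr",len(u),u.mean(),v.mean(),onz(c,(u.mean(),v.mean()),.009)); res[n+"p"]=(u.mean(),v.mean())
    u,v=col(c,O,ob); print(n,"btn",len(u),(u.mean(),v.mean()) if len(u) else "")
print("tri",tri(T,res["T"],S,res["S"]),tri(T,res["Tp"],S,res["Sp"]))
# platter circle: top-cam depth at z~.055
P=cloud(T,200,100,400,290)
Q=P[abs(P[:,4]-.055)<.008]
X=np.array([onz(T,q[:2],.055)[:2] for q in Q]); 
h=cv2.convexHull((X*1000).astype(np.float32)); print("platter",cv2.minEnclosingCircle(h),cv2.fitEllipse(h))
```

```text
T grip 160 medz 0.0952 rect mm [470.8 262.4] [28.4 28.1] 83.5
T stand 677 medz 0.0499 rect mm [470.9 261.8] [74.1 68.6] 84.4
S grip 477 medz 0.0963 rect mm [471.9 266.3] [30.3 32. ] 83.8
S stand 1858 medz 0.0502 rect mm [472.5 263.5] [72.3 73.1] 84.0
T ring 49 ((280.2737121582031, 260.30267333984375), (11.474318504333496, 11.808445930480957), 12.822342872619629) [0.50976918 0.03320497 0.055     ]
T ptr 48 316.1875 284.6666666666667 [ 0.45415657 -0.04836658  0.009     ]
T btn 47 (np.float64(171.46808510638297), np.float64(272.5531914893617))
S ring 66 ((314.7264099121094, 293.3822937011719), (12.111016273498535, 15.568161010742188), 95.43291473388672) [0.51218107 0.03203876 0.055     ]
S ptr 77 362.72727272727275 293.4155844155844 [ 0.4560729  -0.04856138  0.009     ]
S btn 177 (np.float64(235.4858757062147), np.float64(412.99435028248587))
tri (array([0.51034756, 0.03341082, 0.0575843 ]), np.float64(0.0016084913140474734)) (array([ 0.45493246, -0.04802626,  0.01017688]), np.float64(0.0016905569294850932))
platter ((670.3176879882812, -5.279117584228516), 191.55552673339844) ((670.3414916992188, -4.811222076416016), (380.6449890136719, 381.68988037109375), 107.01410675048828)
```

```bash
cat > g.py <<'E'
import sys
from station import bot
from h import *
from scipy.spatial.transform import Rotation as Ro
def st():
    o=bot.get_obs(); w,x,y,z=o["tool_rot"]; R=Ro.from_quat([x,y,z,w]).as_matrix()
    return o,np.array(o["eef_pos"]),R
def go(*ts,yaw=None):
    o,p,R=st(); a=np.degrees(np.arctan2(R[1,0],R[0,0]))
    print("t",o["t"],"p",np.round(p*1000,1),"yawx",round(a,2),"F",np.round(o["contact_force"],1),"grip",round(o["gripper_width"],3),"toolz",np.round(R[:,2],4))
    for t in ts: print(t,"-> tool mm",np.round(R.T@(np.array(t)-p)*1000,1))
    if yaw is not None: print("spin",-(yaw-a))
E
python3 -c "
from g import *
go((.4715,.263,.2),(.4715,.263,.082),yaw=84)"
```

```text
t 0.1 p [178.5 650.5 252.4] yawx 74.66 F [-0.3  0.1 -0.1] grip 0.999 toolz [-3.0e-04 -1.6e-03 -1.0e+00]
(0.4715, 0.263, 0.2) -> tool mm [-296.1  385.1   53. ]
(0.4715, 0.263, 0.082) -> tool mm [-295.9  385.   171. ]
spin -9.342549707383995
```

Call:
step_arm(
  targets=[
    [-24,31,4,-3,0],
    [-48,62,8,-6,0],
    [-72,93,12,-9.3,0],
    [-96,124,16,-9.3,0],
    [-120,155,20,-9.3,0],
    [-144,186,25,-9.3,0],
    [-168,217,30,-9.3,0],
    [-192,248,35,-9.3,0],
    [-216,279,40,-9.3,0],
    [-240,310,45,-9.3,0],
    [-264,341,50,-9.3,0],
    [-285,368,53,-9.3,0],
    [-296,385,53,-9.3,0],
    [-296,385,53,-9.3,0],
    [-296,385,53,-9.3,0],
  ],
  newtons=60,
)

```text
t: 1.35
eef_pos: [0.4721, 0.2623, 0.2]
tool_rot: [0.0, 0.744, 0.668, -0.0]
contact_force: [-0.9, 0.7, 0.2]
gripper_width: 1.001
```

```bash
python3 -c "
from g import *
go((.4715,.263,.2),(.4715,.263,.082),yaw=84)
for n in('top','side'):
    c=bot.read_camera(n); np.savez(n+'1.npz',**c); cv2.imwrite('pics/'+n+'1.png',c['frame'][:,:,::-1])
"
```

```text
t 1.35 p [472.1 262.3 200. ] yawx 83.77 F [-0.9  0.7  0.2] grip 1.001 toolz [-4.e-04 -5.e-04 -1.e+00]
(0.4715, 0.263, 0.2) -> tool mm [ 0.6 -0.7 -0. ]
(0.4715, 0.263, 0.082) -> tool mm [  0.7  -0.6 118. ]
spin -0.22798056084292284
```

View pics/side1.png

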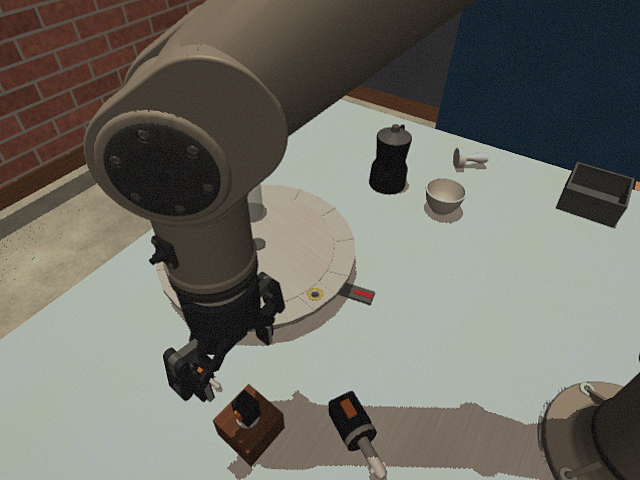

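The gripper is open above the stand (side view around (230,340), stand at (248,425)), straddling the pin along y. I'll descend and grip.

Call:
step_arm(
  targets=[
    [0.5,-0.5,30,0,0],
    [0.5,-0.5,60,0,0],
    [0.5,-0.5,85,0,0],
    [0.5,-0.5,105,0,0],
    [0.5,-0.5,118,0,0],
    [0.5,-0.5,118,0,0],
    [0.5,-0.5,118,0,0],
  ],
)

```text
t: 2.03
eef_pos: [0.47, 0.2653, 0.0819]
tool_rot: [-0.0, 0.743, 0.67, -0.001]
contact_force: [0.5, -0.5, 0.1]
gripper_width: 0.997
```

```bash
python3 -c "
from g import *
go((.4715,.263,.082),yaw=84)
for n in('top','side'):
    c=bot.read_camera(n); np.savez(n+'2.npz',**c)
    crop(c,*((140,240,90,80) if n=='top' else (170,340,130,110)),6,'pics/'+n+'2.png')
"
```

```text
t 2.0333 p [470.  265.3  81.9] yawx 84.09 F [ 0.5 -0.5  0.1] grip 0.997 toolz [-1.5e-03 -4.0e-04 -1.0e+00]
(0.4715, 0.263, 0.082) -> tool mm [-2.1  1.8 -0.1]
spin 0.08782189268487173
```

View pics/side2.png

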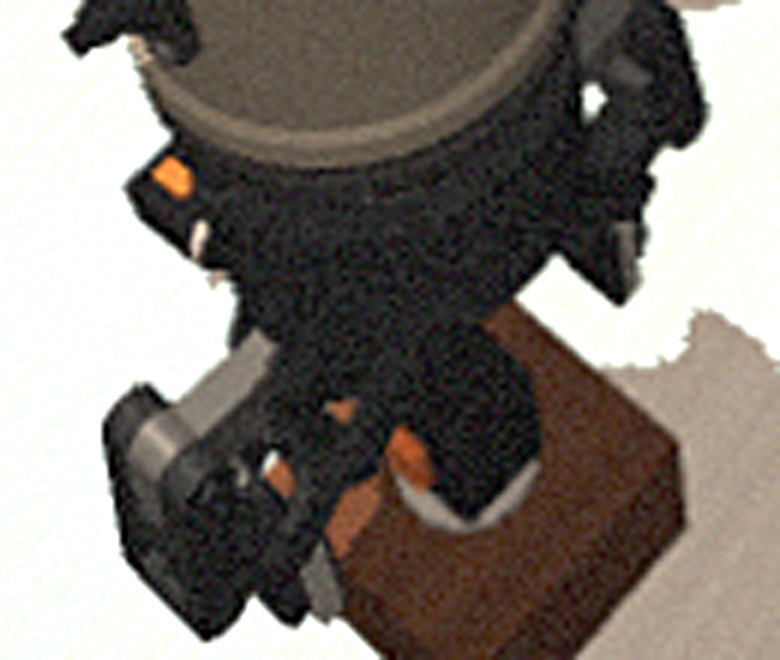

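Call:
step_arm(
  targets=[
    [0,0,0,0,0],
    [0,0,0,0,0],
  ],
)

```text
t: 2.3
eef_pos: [0.4716, 0.2648, 0.0834]
tool_rot: [0.0, 0.743, 0.669, 0.001]
contact_force: [0.1, -0.6, 0.1]
gripper_width: 1.001
```

```bash
python3 -c "
from g import *
go((.4715,.263,.082),yaw=84)
print(np.round(bot.get_obs()['joint_vel'],3))
bot.read_camera('top');go()
bot.read_camera('top');go()"
```

```text
t 2.3 p [471.6 264.8  83.4] yawx 83.97 F [ 0.1 -0.6  0.1] grip 1.001 toolz [ 0.0016  0.0013 -1.    ]
(0.4715, 0.263, 0.082) -> tool mm [-1.8  0.1  1.4]
spin -0.033483568432046695
[ 0.002  0.005  0.002  0.004 -0.    -0.     0.001]
t 2.35 p [471.5 264.6  83.2] yawx 83.96 F [-0.6  0.2 -0.6] grip 0.996 toolz [ 0.0013  0.0011 -1.    ]
t 2.4 p [471.5 264.5  83.1] yawx 83.96 F [-0.2 -0.4 -0.4] grip 1.006 toolz [ 1.1e-03  9.0e-04 -1.0e+00]
```

Call:
step_arm(
  targets=[
    [-1,0,0.5,0,0.4],
    [-1,0,0.5,0,0.7],
    [-1,0,0.5,0,1],
    [-1,0,0.5,0,1],
    [-1,0,0.5,0,1],
    [-1,0,0.5,0,1],
    [-1,0,0.5,0,1],
    [-1,0,0.5,0,1],
    [-1,0,0.5,0,1],
  ],
  newtons=60,
)

```text
t: 3.15
eef_pos: [0.4712, 0.2625, 0.0823]
tool_rot: [0.0, 0.744, 0.669, -0.0]
contact_force: [-1.9, -1.8, 6.5]
gripper_width: 0.302
```

```bash
python3 -c "
from g import *
go((.4715,.263,.082),yaw=84)
for n in('top','side'):
    c=bot.read_camera(n); np.savez(n+'3.npz',**c)
    crop(c,*((140,240,90,80) if n=='top' else (170,340,130,110)),6,'pics/'+n+'3.png')
"
```

```text
t 3.15 p [471.2 262.5  82.3] yawx 83.92 F [-1.9 -1.8  6.5] grip 0.302 toolz [ 0.e+00 -6.e-04 -1.e+00]
(0.4715, 0.263, 0.082) -> tool mm [0.5 0.2 0.3]
spin -0.08294320107593478
```

View pics/side3.png

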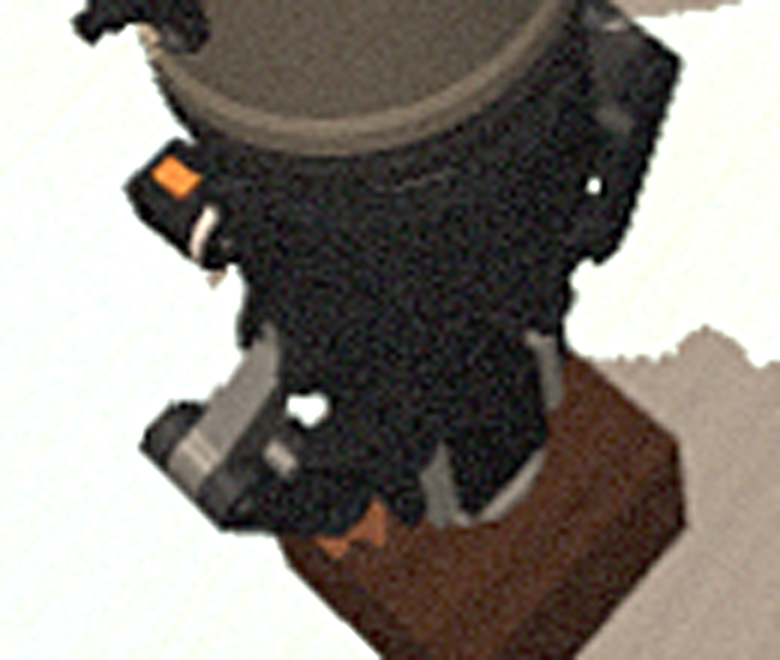

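Opening is 0.302 × 85 = 25.7 mm, so the button is flush. I'll lift.

Call:
step_arm(
  targets=[
    [0,0,-4,0,1],
    [0,0,-10,0,1],
    [0,0,-20,0,1],
    [0,0,-35,0,1],
    [0,0,-50,0,1],
    [0,0,-65,0,1],
    [0,0,-80,0,1],
    [0,0,-90,0,1],
    [0,0,-90,0,1],
    [0,0,-90,0,1],
    [0,0,-90,0,1],
    [0,0,-90,0,1],
  ],
)

```text
t: 4.25
eef_pos: [0.4704, 0.2628, 0.1709]
tool_rot: [-0.0, 0.743, 0.669, -0.001]
contact_force: [-0.0, -0.3, -2.2]
gripper_width: 0.296
```

```bash
python3 -c "
from g import *
c0=np.array([.6703,-.005])
go((.5105,.033,.165))
for n in('top','side'):
    c=bot.read_camera(n); np.savez(n+'4.npz',**c)
    crop(c,*((120,220,110,100) if n=='top' else (150,300,130,110)),6,'pics/'+n+'4.png')
"
```

```text
t 4.25 p [470.4 262.8 170.9] yawx 83.96 F [-0.  -0.3 -2.2] grip 0.296 toolz [-0.0015 -0.001  -1.    ]
(0.5105, 0.033, 0.165) -> tool mm [-224.3   64.1    6.1]
```

View pics/side4.png

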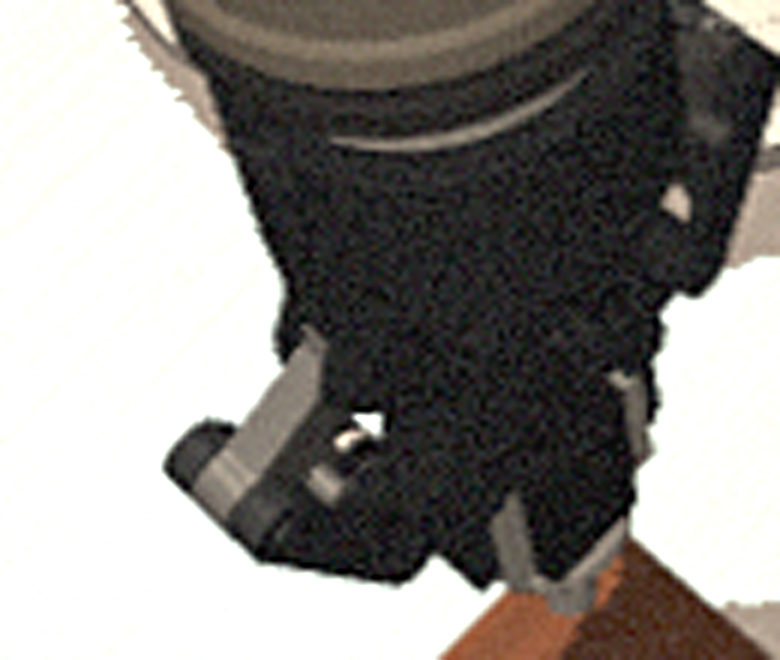

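Call:
step_arm(
  targets=[
    [-20,6,0,0,1],
    [-45,13,0,0,1],
    [-75,21,0,0,1],
    [-105,30,0,0,1],
    [-135,39,3,0,1],
    [-165,47,8,0,1],
    [-190,54,14,0,1],
    [-210,60,20,0,1],
    [-224,64,26,0,1],
    [-224,64,26,0,1],
    [-224,64,26,0,1],
    [-224,64,26,0,1],
    [-224,64,26,0,1],
  ],
)

```text
t: 5.43
eef_pos: [0.5111, 0.0351, 0.1459]
tool_rot: [-0.0, 0.743, 0.67, 0.0]
contact_force: [-0.2, 0.1, -1.9]
gripper_width: 0.302
```

```bash
python3 -c "
from g import *
go((.5105,.033,.145))
for n in('top','side'):
    c=bot.read_camera(n); np.savez(n+'5.npz',**c)
    crop(c,*((240,220,110,80) if n=='top' else (250,220,130,100)),6,'pics/'+n+'5.png')
go()
"
```

```text
t 5.4333 p [511.1  35.1 145.9] yawx 84.07 F [-0.2  0.1 -1.9] grip 0.302 toolz [ 1.e-04  6.e-04 -1.e+00]
(0.5105, 0.033, 0.145) -> tool mm [-2.1 -0.4  0.9]
t 5.5333 p [511.1  35.  146. ] yawx 84.07 F [-0.1 -0.  -1.4] grip 0.295 toolz [ 3.e-04  5.e-04 -1.e+00]
```

View pics/side5.png

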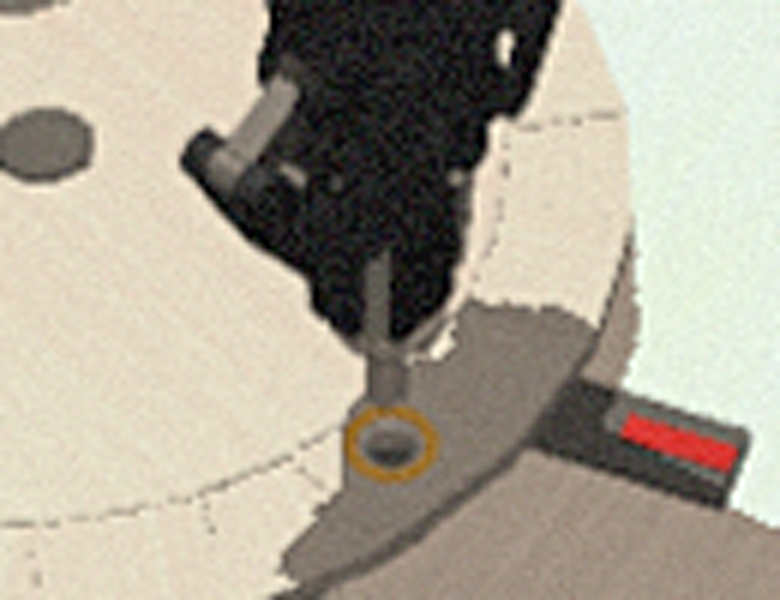

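View pics/top5.png

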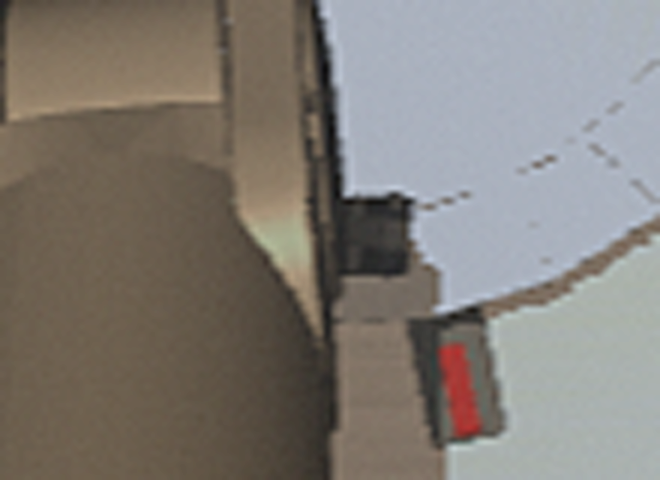

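Side view: the shank is visible at about (314.6,282), right above the ring hole at (315,294). The top view is blocked by the wrist. Next I compare where the shank projects with where a vertical through the hole should project.

Run:
```python
from g import *
S=load("side5.npz")
h=cv2.cvtColor(S["frame"],cv2.COLOR_RGB2HSV); m=cv2.inRange(h,(12,110,40),(38,255,255)); M=np.zeros_like(m);M[280:306,298:332]=1
v,u=np.nonzero(m*M); e=cv2.fitEllipse(cv2.convexHull(np.c_[u,v].astype(np.float32))); print("ring",len(u),e)
H=onz(S,e[0],.055);print("hole S",H)
for z in(.055,.07,.076,.085,.114): print(z,proj(S,[H[0],H[1],z])[0])
g=cv2.cvtColor(S["frame"],cv2.COLOR_RGB2GRAY)
for r in range(276,292): print(r,g[r,306:324])
p=np.array([.5111,.0350]); print("TCP-projected tip",proj(S,[*p,.076]),proj(S,[*p,.114]))
z=S["z_map"]
for r in range(278,290): print(r,np.round(z[r,308:322],3))
print(dep(S,(314,283)),dep(S,(315,286)))
```

```text
ring 85 ((314.7065734863281, 293.63330078125), (12.599855422973633, 15.891048431396484), 91.68167114257812)
hole S [0.51190508 0.03252166 0.055     ]
0.055 [314.70657349 293.63330078]
0.07 [314.77054658 288.26023527]
0.076 [314.79664237 286.06886442]
0.085 [314.83634457 282.7353512 ]
0.114 [314.96903352 271.59828861]
276 [112  59  42  48  67  57  62  67  47  28  21  39  75  87  73  55  78 134]
277 [141 101  64  58  70  64  64  81  77  53  52  64  80  66  47  69 124 162]
278 [150 145 105  71  67  57  71  69  71  70  64  68  82  74  68 101 163 151]
279 [144 147 145 128 106  48  55  69  67  60  65  80 114 102 105 104 144 124]
280 [144 144 148 153 139  64  51  52  58  57  53  82 106  69  74  78  76  75]
281 [145 146 145 150 138  59  56  62  70  63  59  54  76  87  78  80  79  82]
282 [144 142 144 152 134  56  61  62  72  66  61  60  79  85  75  86  79  80]
283 [145 143 146 150 135  58  58  66  66  63  60  60  75  86  81  81  82  83]
284 [147 146 146 151 138  58  60  64  67  64  55  63  77  83  81  83  79  84]
285 [148 152 152 149 117  54  60  64  66  64  54  62  80  88  83  81  83  85]
2
[... 1006 characters left out ...]
.779 0.777 0.78  0.736 0.734 0.733 0.73  0.731 0.734 0.735 0.778 0.778
 0.78  0.782]
284 [0.778 0.774 0.776 0.74  0.738 0.736 0.732 0.732 0.736 0.735 0.777 0.779
 0.779 0.778]
285 [0.776 0.777 0.776 0.741 0.738 0.735 0.734 0.734 0.738 0.74  0.775 0.775
 0.776 0.777]
286 [0.773 0.773 0.773 0.743 0.739 0.738 0.738 0.737 0.74  0.74  0.775 0.779
 0.774 0.774]
287 [0.772 0.772 0.771 0.772 0.742 0.74  0.737 0.739 0.742 0.771 0.774 0.774
 0.775 0.771]
288 [0.77  0.769 0.771 0.772 0.772 0.772 0.77  0.771 0.772 0.771 0.769 0.771
 0.77  0.771]
289 [0.771 0.767 0.77  0.768 0.769 0.772 0.768 0.77  0.769 0.77  0.769 0.769
 0.768 0.768]
[0.50908147 0.03949181 0.09327044] [0.50792481 0.03806276 0.08461735]
```

Call:
step_arm(
  targets=[
    [-1.5,0,5,0,1],
    [-1.5,0,10,0,1],
    [-1.5,0,15,0,1],
    [-1.5,0,18,0,1],
    [-1.5,0,18,0,1],
    [-1.5,0,18,0,1],
  ],
)

```text
t: 6.03
eef_pos: [0.5107, 0.0322, 0.1274]
tool_rot: [-0.0, 0.743, 0.669, -0.0]
contact_force: [-1.3, -0.0, -1.7]
gripper_width: 0.298
```

```bash
python3 -c "
from g import *
go((.511,.0335,.127))
c=bot.read_camera('side'); np.savez('side6.npz',**c)
crop(c,270,250,80,60,8,'pics/side6.png')
"
```

```text
t 6.0333 p [510.7  32.2 127.4] yawx 83.95 F [-1.3 -0.  -1.7] grip 0.298 toolz [-7.e-04 -2.e-04 -1.e+00]
(0.511, 0.0335, 0.127) -> tool mm [1.3 0.1 0.4]
```

View pics/side6.png

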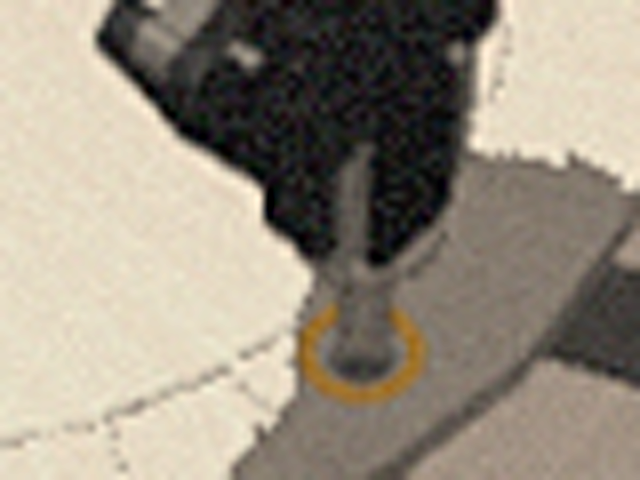

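The shank tip is centred over the ring at crop (365,345). I'll enter the hole in small steps.

Call:
step_arm(
  targets=[
    [0,0,1,0,1],
    [0,0,2,0,1],
    [0,0,3,0,1],
    [0,0,4,0,1],
    [0,0,5,0,1],
  ],
)

```text
t: 6.5
eef_pos: [0.5109, 0.0322, 0.1227]
tool_rot: [-0.0, 0.743, 0.669, 0.0]
contact_force: [0.3, 0.1, 0.1]
gripper_width: 0.293
```

Call:
step_arm(
  targets=[
    [0,0,1,0,1],
    [0,0,2,0,1],
    [0,0,3,0,1],
  ],
)

```text
t: 6.75
eef_pos: [0.5107, 0.0325, 0.1197]
tool_rot: [-0.0, 0.743, 0.669, -0.0]
contact_force: [-1.1, 0.9, -1.7]
gripper_width: 0.295
```

Call:
step_arm(
  targets=[
    [0,0,1,0,1],
    [0,0,2,0,1],
    [0,0,3,0,1],
    [0,0,4,0,1],
    [0,0,5,0,1],
  ],
)

```text
t: 7.17
eef_pos: [0.5106, 0.0322, 0.1146]
tool_rot: [-0.0, 0.743, 0.669, -0.0]
contact_force: [-2.3, 1.7, 0.5]
gripper_width: 0.296
```

Call:
step_arm(
  targets=[
    [0,0,1,0,1],
    [0,0,1,0,1],
  ],
)

```text
t: 7.33
eef_pos: [0.5106, 0.0322, 0.1135]
tool_rot: [-0.0, 0.743, 0.669, -0.0]
contact_force: [-1.6, 1.0, -1.7]
gripper_width: 0.296
```

Call:
step_arm(
  targets=[
    [0,0,1,0,1],
    [0,0,1,0,1],
  ],
)

```text
t: 7.5
eef_pos: [0.5107, 0.0322, 0.1126]
tool_rot: [-0.0, 0.743, 0.669, -0.0]
contact_force: [-2.6, 1.7, -1.2]
gripper_width: 0.296
```

Call:
step_arm(
  targets=[
    [0,0,0.7,0,1],
    [0,0,0.7,0,1],
  ],
)

```text
t: 7.67
eef_pos: [0.5107, 0.0322, 0.112]
tool_rot: [-0.0, 0.743, 0.669, -0.0]
contact_force: [-2.2, 1.6, -1.1]
gripper_width: 0.295
```

Call:
step_arm(
  targets=[
    [0,0,0.7,0,1],
    [0,0,0.7,0,1],
  ],
)

```text
t: 7.83
eef_pos: [0.5107, 0.0322, 0.1113]
tool_rot: [-0.0, 0.743, 0.669, -0.0]
contact_force: [-3.2, 1.9, -0.7]
gripper_width: 0.296
```

Call:
step_arm(
  targets=[
    [0,0,0.7,0,1],
    [0,0,0.7,0,1],
  ],
)

```text
t: 8.0
eef_pos: [0.5108, 0.0322, 0.1111]
tool_rot: [-0.0, 0.743, 0.669, -0.0]
contact_force: [-4.0, 1.4, 7.0]
gripper_width: 0.298
```

Contact with the ring is at TCP z ≈ 0.1112, with about 9 N down. I'll ease off a little and plan the arc.

```bash
cat >> g.py <<'E'
def arc(n,step,dr=0,C=(.6703,-.005)):
    o,p,R=st(); go(); C=np.array(C); d=p[:2]-C; r=np.hypot(*d); a=np.arctan2(d[1],d[0])
    print("r",round(r*1000,1),"theta vs pointer deg",round((np.degrees(a)%360)-191.33,2))
    F=np.array(o["contact_force"]); er=d/r; et=np.array([-er[1],er[0]]); print("Frad",round(F[:2]@er,1),"Ftan",round(F[:2]@et,1),"Fz",round(F[2],1))
    for k in range(1,n+1):
        b=a+np.radians(step*k); q=C+(r+dr)*np.array([np.cos(b),np.sin(b)])
        print(k,np.round((R.T@np.array([*(q-p[:2]),0]))*1000,1)[:2])
E
python3 -c "
from g import *
arc(10,2)"
```

```text
t 8.0 p [510.8  32.2 111.1] yawx 83.95 F [-4.   1.4  7. ] grip 0.298 toolz [-4.e-04  2.e-04 -1.e+00]
r 163.8 theta vs pointer deg -24.47
Frad 4.2 Ftan -0.4 Fz 7.0
1 [-5.7 -0.6]
2 [-11.4  -1. ]
3 [-17.1  -1.2]
4 [-22.8  -1.2]
5 [-28.5  -1. ]
6 [-34.2  -0.6]
7 [-39.9  -0.1]
8 [-45.6   0.7]
9 [-51.2   1.7]
10 [-56.8   2.9]
```

Call:
step_arm(
  targets=[
    [0,-0.3,-0.3,0,1],
    [-1,-0.6,-0.3,0,1],
    [-2.8,-0.8,-0.3,0,1],
    [-5.7,-1.1,-0.3,0,1],
  ],
)

```text
t: 8.33
eef_pos: [0.5098, 0.0281, 0.1112]
tool_rot: [-0.0, 0.743, 0.669, 0.001]
contact_force: [-3.0, 4.5, 1.8]
gripper_width: 0.297
```

```bash
python3 -c "
from g import *
arc(8,2)"
```

```text
t 8.3333 p [509.8  28.1 111.2] yawx 84.03 F [-3.   4.5  1.8] grip 0.297 toolz [ 0.0012  0.0016 -1.    ]
r 163.9 theta vs pointer deg -22.97
Frad 3.8 Ftan -3.8 Fz 1.8
1 [-5.7 -0.5]
2 [-11.4  -0.7]
3 [-17.1  -0.8]
4 [-22.9  -0.7]
5 [-28.6  -0.3]
6 [-34.3   0.2]
7 [-39.9   0.9]
8 [-45.6   1.9]
```

Call:
step_arm(
  targets=[
    [-2.5,-0.8,0,0,1],
    [-5.5,-1.1,0,0,1],
    [-8.5,-1.2,0,0,1],
    [-11.4,-1.3,0,0,1],
  ],
)

```text
t: 8.67
eef_pos: [0.5074, 0.0151, 0.1112]
tool_rot: [0.0, 0.743, 0.669, 0.001]
contact_force: [-0.2, 1.8, 0.1]
gripper_width: 0.296
```

```bash
python3 -c "
from g import *
arc(8,2)"
```

```text
t 8.6667 p [507.4  15.1 111.2] yawx 83.94 F [-0.2  1.8  0.1] grip 0.296 toolz [ 0.0015  0.     -1.    ]
r 164.2 theta vs pointer deg -18.35
Frad 0.4 Ftan -1.8 Fz 0.1
1 [-5.7  0. ]
2 [-11.5   0.2]
3 [-17.2   0.6]
4 [-22.9   1.2]
5 [-28.5   2. ]
6 [-34.2   3. ]
7 [-39.8   4.2]
8 [-45.3   5.6]
```

Call:
step_arm(
  targets=[
    [-3,0,0.1,0,1],
    [-6,0,0.1,0,1],
    [-9,0.1,0.1,0,1],
    [-12,0.2,0.1,0,1],
  ],
)

```text
t: 9.0
eef_pos: [0.5061, 0.0036, 0.1112]
tool_rot: [0.0, 0.743, 0.669, 0.001]
contact_force: [0.1, 5.5, 4.6]
gripper_width: 0.298
```

```bash
python3 -c "
from g import *
arc(8,2)"
```

```text
t 9.0 p [506.1   3.6 111.2] yawx 83.97 F [0.1 5.5 4.6] grip 0.298 toolz [ 1.e-03  6.e-04 -1.e+00]
r 164.4 theta vs pointer deg -14.33
Frad 0.2 Ftan -5.5 Fz 4.6
1 [-5.7  0.4]
2 [-11.4   1. ]
3 [-17.1   1.8]
4 [-22.8   2.8]
5 [-28.4   4. ]
6 [-33.9   5.4]
7 [-39.5   7. ]
8 [-44.9   8.8]
```

Call:
step_arm(
  targets=[
    [-3,0.2,0,0,1],
    [-6,0.4,0,0,1],
    [-9,0.8,0,0,1],
    [-12,1.1,0,0,1],
  ],
)

```text
t: 9.33
eef_pos: [0.5059, -0.0084, 0.1112]
tool_rot: [0.0, 0.743, 0.669, 0.0]
contact_force: [-0.2, 5.9, 4.6]
gripper_width: 0.292
```

```bash
python3 -c "
from g import *
arc(8,1)"
```

```text
t 9.3333 p [505.9  -8.4 111.2] yawx 83.97 F [-0.2  5.9  4.6] grip 0.292 toolz [ 7.e-04  6.e-04 -1.e+00]
r 164.5 theta vs pointer deg -10.16
Frad 0.1 Ftan -5.9 Fz 4.6
1 [-2.8  0.4]
2 [-5.7  0.8]
3 [-8.5  1.3]
4 [-11.3   1.8]
5 [-14.1   2.4]
6 [-16.9   3. ]
7 [-19.7   3.7]
8 [-22.5   4.5]
```

Call:
step_arm(
  targets=[
    [-1.4,0.2,0,0,1],
    [-2.8,0.4,0,0,1],
  ],
)

```text
t: 9.5
eef_pos: [0.5059, -0.0112, 0.1111]
tool_rot: [-0.0, 0.743, 0.669, 0.0]
contact_force: [-0.8, 5.5, 5.0]
gripper_width: 0.294
```

Call:
step_arm(
  targets=[
    [-1.4,0.2,0,0,1],
    [-2.8,0.4,0,0,1],
  ],
)

```text
t: 9.67
eef_pos: [0.506, -0.0138, 0.1111]
tool_rot: [-0.0, 0.743, 0.669, 0.0]
contact_force: [0.1, 5.9, 5.0]
gripper_width: 0.296
```

Call:
step_arm(
  targets=[
    [-1.4,0.2,0,0,1],
    [-2.8,0.5,0,0,1],
  ],
)

```text
t: 9.83
eef_pos: [0.5061, -0.0166, 0.1111]
tool_rot: [-0.0, 0.743, 0.669, 0.0]
contact_force: [-0.5, 5.9, 5.0]
gripper_width: 0.3
```

Call:
step_arm(
  targets=[
    [-1.4,0.2,0,0,1],
    [-2.8,0.5,0,0,1],
  ],
)

```text
t: 10.0
eef_pos: [0.5062, -0.0196, 0.1111]
tool_rot: [-0.0, 0.743, 0.669, 0.0]
contact_force: [-0.5, 5.6, 4.7]
gripper_width: 0.299
```

Call:
step_arm(
  targets=[
    [-1.4,0.3,0,0,1],
    [-2.8,0.6,0,0,1],
  ],
)

```text
t: 10.17
eef_pos: [0.5061, -0.0235, 0.1106]
tool_rot: [0.0, 0.743, 0.669, -0.0]
contact_force: [1.0, 0.6, -1.2]
gripper_width: 0.299
```

```bash
python3 -c "
from g import *
arc(8,1)"
```

```text
t 10.1667 p [506.1 -23.5 110.6] yawx 83.95 F [ 1.   0.6 -1.2] grip 0.299 toolz [-5.e-04 -9.e-04 -1.e+00]
r 165.2 theta vs pointer deg -4.9
Frad -1.0 Ftan -0.5 Fz -1.2
1 [-2.8  0.6]
2 [-5.6  1.3]
3 [-8.4  2.1]
4 [-11.2   2.9]
5 [-13.9   3.7]
6 [-16.7   4.6]
7 [-19.4   5.6]
8 [-22.1   6.5]
```

Fz fell from about 5 N to −1.2 N at about −4.9°, so the nose is over the ring's hole. I'll advance a little and probe down.

Call:
step_arm(
  targets=[
    [-1,0.2,0,0,1],
    [-2,0.4,0,0,1],
    [-2,0.4,0.5,0,1],
  ],
)

```text
t: 10.42
eef_pos: [0.5061, -0.0259, 0.11]
tool_rot: [0.0, 0.744, 0.668, -0.001]
contact_force: [-0.7, -0.4, -1.4]
gripper_width: 0.298
```

Call:
step_arm(
  targets=[
    [0,0,0.5,0,1],
    [0,0,0.5,0,1],
  ],
)

```text
t: 10.58
eef_pos: [0.506, -0.0252, 0.1095]
tool_rot: [-0.0, 0.744, 0.669, -0.001]
contact_force: [0.8, -0.1, -1.3]
gripper_width: 0.295
```

```bash
python3 -c "
from g import *
arc(2,1)"
```

```text
t 10.5833 p [506.  -25.2 109.5] yawx 83.93 F [ 0.8 -0.1 -1.3] grip 0.295 toolz [-1.3e-03 -5.0e-04 -1.0e+00]
r 165.6 theta vs pointer deg -4.32
Frad -0.7 Ftan 0.2 Fz -1.3
1 [-2.8  0.7]
2 [-5.6  1.4]
```

Call:
step_arm(
  targets=[
    [0,0,0.5,0,1],
    [0,0,1,0,1],
  ],
)

```text
t: 10.75
eef_pos: [0.5064, -0.0248, 0.1087]
tool_rot: [-0.0, 0.743, 0.669, -0.0]
contact_force: [-0.3, 0.4, -1.4]
gripper_width: 0.298
```

Call:
step_arm(
  targets=[
    [0,0,0.5,0,1],
    [0,0,1,0,1],
  ],
)

```text
t: 10.92
eef_pos: [0.5065, -0.0247, 0.1078]
tool_rot: [-0.0, 0.743, 0.669, -0.0]
contact_force: [-0.1, 0.5, -1.0]
gripper_width: 0.297
```

```bash
python3 -c "
from g import *
arc(1,1)"
```

```text
t 10.9167 p [506.5 -24.7 107.8] yawx 83.96 F [-0.1  0.5 -1. ] grip 0.297 toolz [-1.e-04 -0.e+00 -1.e+00]
r 165.0 theta vs pointer deg -4.46
Frad 0.0 Ftan -0.5 Fz -1.0
1 [-2.8  0.7]
```

Call:
step_arm(
  targets=[
    [0,0,0.5,0,1],
    [0,0,1,0,1],
  ],
)

```text
t: 11.08
eef_pos: [0.5066, -0.0247, 0.1068]
tool_rot: [-0.0, 0.743, 0.669, -0.0]
contact_force: [0.1, -0.2, -1.5]
gripper_width: 0.301
```

Call:
step_arm(
  targets=[
    [0,0,0.5,0,1],
    [0,0,1,0,1],
  ],
)

```text
t: 11.25
eef_pos: [0.5066, -0.0248, 0.1058]
tool_rot: [-0.0, 0.743, 0.669, -0.0]
contact_force: [-0.2, 0.3, -1.3]
gripper_width: 0.297
```

```bash
python3 -c "
from g import *
arc(1,1)"
```

```text
t 11.25 p [506.6 -24.8 105.8] yawx 83.96 F [-0.2  0.3 -1.3] grip 0.297 toolz [-0.  0. -1.]
r 164.9 theta vs pointer deg -4.45
Frad 0.2 Ftan -0.3 Fz -1.3
1 [-2.8  0.7]
```

Call:
step_arm(
  targets=[
    [0,0,1,0,1],
    [0,0,2,0,1],
    [0,0,3,0,1],
    [0,0,4,0,1],
  ],
)

```text
t: 11.58
eef_pos: [0.5066, -0.0248, 0.1018]
tool_rot: [-0.0, 0.743, 0.669, -0.0]
contact_force: [0.2, -0.5, -2.4]
gripper_width: 0.295
```

Call:
step_arm(
  targets=[
    [0,0,1,0,1],
    [0,0,2,0,1],
    [0,0,3,0,1],
    [0,0,4,0,1],
  ],
)

```text
t: 11.92
eef_pos: [0.5066, -0.0248, 0.0978]
tool_rot: [-0.0, 0.743, 0.669, -0.0]
contact_force: [-0.2, -1.1, -2.4]
gripper_width: 0.296
```

```bash
python3 -c "
from g import *
arc(1,1)"
```

```text
t 11.9167 p [506.6 -24.8  97.8] yawx 83.95 F [-0.2 -1.1 -2.4] grip 0.296 toolz [-1.e-04 -0.e+00 -1.e+00]
r 164.9 theta vs pointer deg -4.44
Frad 0.3 Ftan 1.0 Fz -2.4
1 [-2.8  0.7]
```

Call:
step_arm(
  targets=[
    [0,0,1,0,1],
    [0,0,2,0,1],
    [0,0,3,0,1],
    [0,0,4,0,1],
  ],
)

```text
t: 12.25
eef_pos: [0.5066, -0.0248, 0.0938]
tool_rot: [-0.0, 0.743, 0.669, -0.0]
contact_force: [0.0, 1.4, -1.6]
gripper_width: 0.293
```

Call:
step_arm(
  targets=[
    [0,0,1,0,1],
    [0,0,2,0,1],
    [0,0,3,0,1],
    [0,0,4,0,1],
  ],
)

```text
t: 12.58
eef_pos: [0.5066, -0.0248, 0.0898]
tool_rot: [0.0, 0.743, 0.669, 0.0]
contact_force: [0.1, -0.8, -2.2]
gripper_width: 0.301
```

```bash
python3 -c "
from g import *
arc(1,1)"
```

```text
t 12.5833 p [506.6 -24.8  89.8] yawx 83.96 F [ 0.1 -0.8 -2.2] grip 0.301 toolz [ 0.  0. -1.]
r 164.9 theta vs pointer deg -4.45
Frad 0.0 Ftan 0.8 Fz -2.2
1 [-2.8  0.7]
```

Call:
step_arm(
  targets=[
    [0,0,0.5,0,1],
    [0,0,1,0,1],
  ],
)

```text
t: 12.75
eef_pos: [0.5066, -0.0248, 0.0888]
tool_rot: [-0.0, 0.743, 0.669, -0.0]
contact_force: [-0.7, 0.5, -1.1]
gripper_width: 0.293
```

Call:
step_arm(
  targets=[
    [0,0,0.6,0,1],
    [0,0,0.6,0,1],
  ],
)

```text
t: 12.92
eef_pos: [0.5065, -0.0248, 0.0882]
tool_rot: [-0.0, 0.743, 0.669, -0.0]
contact_force: [0.9, 0.6, -1.6]
gripper_width: 0.297
```

Call:
step_arm(
  targets=[
    [0,0,0.5,0,1],
    [0,0,0.5,0,1],
  ],
)

```text
t: 13.08
eef_pos: [0.5066, -0.0248, 0.0877]
tool_rot: [-0.0, 0.743, 0.669, -0.0]
contact_force: [0.1, -0.6, -1.8]
gripper_width: 0.301
```

Call:
step_arm(
  targets=[
    [0,0,0.4,0,1],
    [0,0,0.4,0,1],
  ],
)

```text
t: 13.25
eef_pos: [0.5066, -0.0247, 0.0874]
tool_rot: [-0.0, 0.743, 0.669, 0.0]
contact_force: [0.4, -0.9, -1.5]
gripper_width: 0.3
```

Call:
step_arm(
  targets=[
    [0,0,0.4,0,1],
    [0,0,0.4,0,1],
  ],
)

```text
t: 13.42
eef_pos: [0.5066, -0.0248, 0.0873]
tool_rot: [-0.0, 0.743, 0.669, 0.0]
contact_force: [-1.2, -0.1, 4.1]
gripper_width: 0.297
```

Call:
step_arm(
  targets=[
    [0,0,0.3,0,1],
    [0,0,0.3,0,1],
    [0,0,0.3,0,1],
  ],
)

```text
t: 13.67
eef_pos: [0.5066, -0.0248, 0.0873]
tool_rot: [-0.0, 0.743, 0.669, 0.0]
contact_force: [-2.9, -0.7, 7.7]
gripper_width: 0.295
```

```bash
python3 -c "
from g import *
arc(1,1)
c=bot.read_camera('side'); np.savez('side7.npz',**c)
crop(c,270,220,130,100,6,'pics/side7.png')
"
```

```text
t 13.6667 p [506.6 -24.8  87.3] yawx 83.95 F [-2.9 -0.7  7.7] grip 0.295 toolz [ 1.e-04  3.e-04 -1.e+00]
r 164.9 theta vs pointer deg -4.44
Frad 2.9 Ftan 0.3 Fz 7.7
1 [-2.8  0.7]
```

View pics/side7.png

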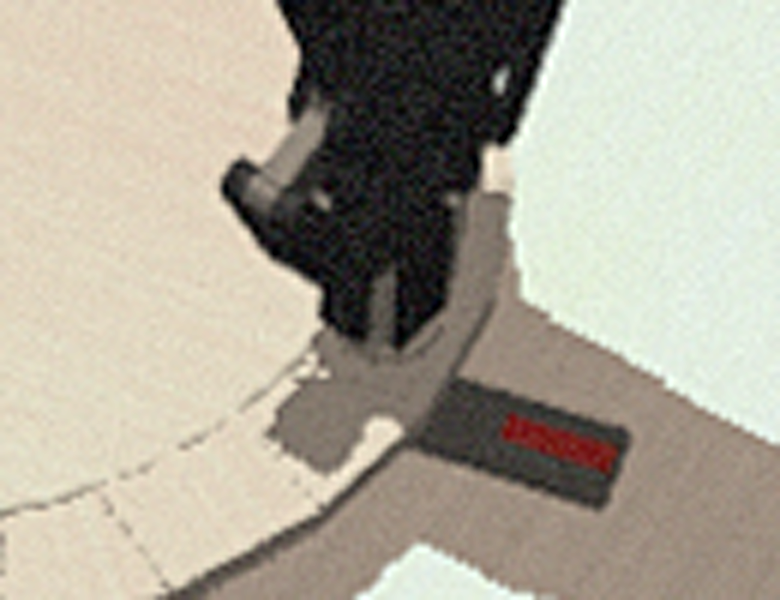

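The flange lies on the platter (crop (385,345)). The 24 mm of travel from ring contact to seat matches the spec. Releasing.

Call:
step_arm(
  targets=[
    [0,0,-0.1,0,0.7],
    [0,0,-0.1,0,0.5],
    [0,0,-0.1,0,0.2],
    [0,0,-0.1,0,0],
    [0,0,-0.1,0,0],
    [0,0,-0.1,0,0],
    [0,0,-0.1,0,0],
  ],
)

```text
t: 14.3
eef_pos: [0.5066, -0.0248, 0.0867]
tool_rot: [-0.0, 0.743, 0.669, -0.0]
contact_force: [0.3, 0.4, 0.1]
gripper_width: 0.998
```

```bash
python3 -c "
from g import *
arc(1,1)
c=bot.read_camera('side'); np.savez('side8.npz',**c)
crop(c,270,220,130,100,6,'pics/side8.png')
"
```

```text
t 14.3 p [506.6 -24.8  86.7] yawx 83.95 F [0.3 0.4 0.1] grip 0.998 toolz [-1.e-04 -0.e+00 -1.e+00]
r 164.9 theta vs pointer deg -4.44
Frad -0.3 Ftan -0.4 Fz 0.1
1 [-2.8  0.7]
```

View pics/side8.png

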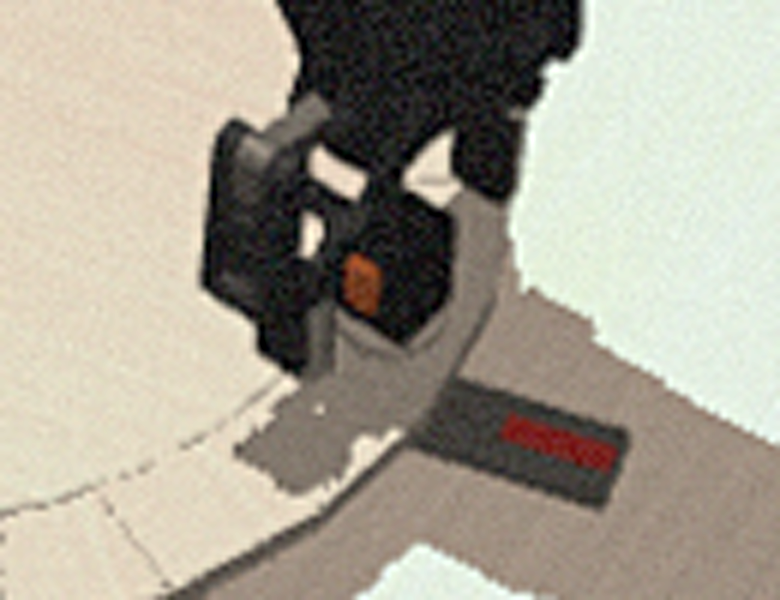

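The jaws are open, the orange button is visible at crop (362,283), and the pin is upright. I'll retreat straight up and then aside so the cameras have a clear view.

Call:
step_arm(
  targets=[
    [0,0,-10,0,0],
    [0,0,-25,0,0],
    [0,0,-50,0,0],
    [0,0,-80,0,0],
    [0,0,-115,0,0],
    [0,0,-150,0,0],
    [30,0,-160,0,0],
    [70,0,-160,0,0],
    [110,0,-160,0,0],
    [150,0,-160,0,0],
    [190,0,-160,0,0],
    [230,0,-160,0,0],
    [270,0,-160,0,0],
    [290,0,-160,0,0],
    [290,0,-160,0,0],
  ],
)

```text
t: 15.6
eef_pos: [0.5359, 0.2704, 0.2473]
tool_rot: [-0.001, 0.741, 0.672, 0.001]
contact_force: [-0.3, -0.6, 0.4]
gripper_width: 0.999
```

```bash
python3 -c "
from g import *
go()
for n in('top','side'):
    c=bot.read_camera(n); np.savez(n+'9.npz',**c)
    cv2.imwrite('pics/'+n+'9.png',c['frame'][:,:,::-1])
    crop(c,*((265,240,70,60) if n=='top' else (285,230,100,75)),8,'pics/'+n+'9c.png')
"
```

```text
t 15.6 p [535.9 270.4 247.3] yawx 84.42 F [-0.3 -0.6  0.4] grip 0.999 toolz [ 1.e-04  3.e-03 -1.e+00]
```

View pics/top9.png

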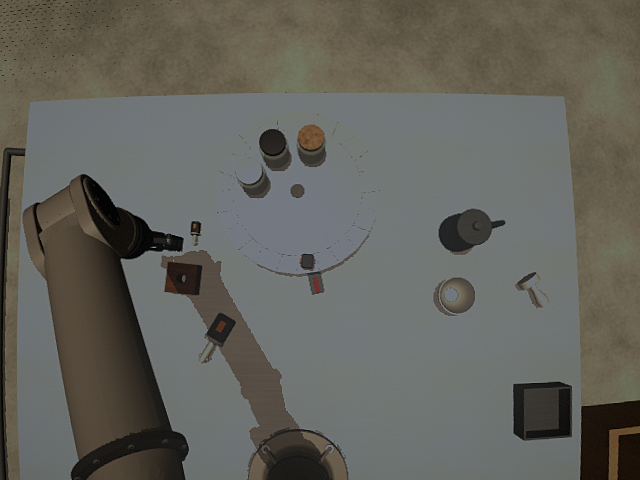

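View pics/side9c.png

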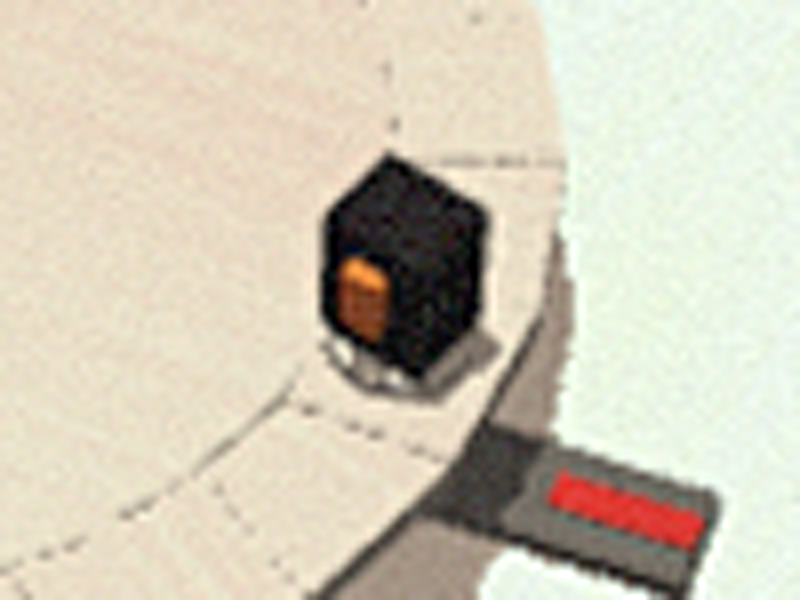

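View pics/top9c.png

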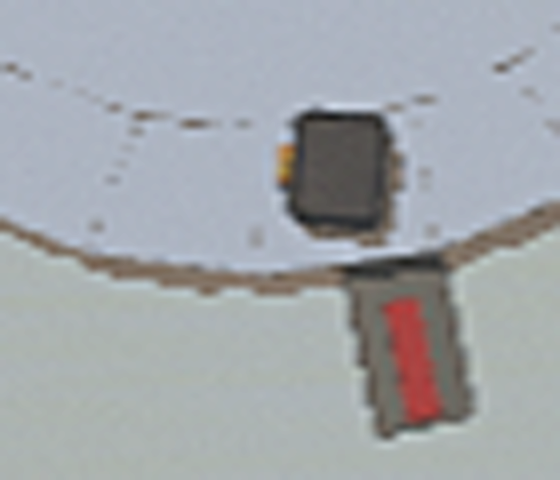

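The pin stands upright with its flange on the platter and the button proud on its left face. The jars, bowl and pot are standing. I'll do a height check, then hand in.

Run:
```python
from g import *
T=load("top9.npz");S=load("side9.npz")
for n,c,b in(("T",T,(298,250,320,272)),("S",S,(320,245,350,285))):
    P=np.array([(u,v,*dep(c,(u,v))) for v in range(b[1],b[3]) for u in range(b[0],b[2])])
    Q=P[(P[:,4]>.094)&(P[:,4]<.11)]; X=np.array([onz(c,q[:2],.101)[:2] for q in Q])
    r=cv2.minAreaRect((X*1000).astype(np.float32)); print(n,len(Q),np.median(Q[:,4]),r)
go()
```

```text
T 161 0.1011943466726033 ((506.4932861328125, -26.771499633789062), (28.265663146972656, 28.296836853027344), 89.57845306396484)
S 222 0.10078668599324497 ((505.51531982421875, -23.81732177734375), (30.386619567871094, 32.05036163330078), 85.20318603515625)
t 15.7 p [536.8 264.1 247.1] yawx 84.05 F [ 0.1 -1.  -0.4] grip 1.0 toolz [-1.e-04 -5.e-04 -1.e+00]
```

The block top is at 0.101 m, the expected 0.055 + 0.046.

```bash
python3 -c "
from station import bot
print(bot.hand_in())"
```

```text
the job is handed in; nothing more can be done
None
```

The turntable appears to be locked: the pin is fully home with its button out, and I handed the job in at about 15.7 s. `bot.hand_in()` reports no verdict.

I gripped the middle-sized pin at 60 N, where the 25.7 mm jaw opening meant the button was flush. I lifted it and put it through the yellow-ringed hole onto the lock ring. Then I swung the platter with about 5 N of net force on the ring. The pin dropped in about 4.5° (0.08 rad) short of the pointer, on the side it started from. I pushed it 24 mm further until the washer met the platter, released, and backed the arm off.

- **Forces:** the highest wrist force I read during insertion and seating was about 8 N. Readings come only at the end of each move, so brief peaks in between could have been missed.
- **Pin height:** the grip block top measured 0.101 m in both cameras, exactly what a seated flange should give.
- **Pin and button:** the pin looked upright, and the orange button stood proud in both views. I judged the button by eye and did not measure its travel.
- **Other objects:** the jars, sugar bowl and coffee pot were standing in the last pictures. The jars turned with the platter.
- **Disagreement:** the two cameras differed by up to 3 mm on the pin's horizontal position, slightly more than the stated 2 mm calibration. I did not measure how well the pin is centred in the hole; I relied on it having dropped the full 24 mm.

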